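# Clamp a carton under a ratchet hold-down

### The job

Pull the hold-down's handle up, click by click, until its pad bears lightly on the sprung top stop, and let the pawl hold it there. Then push the carton along its guide until it is fully home against the column, and press the release lever gently so that the pad sinks onto the carton; let the lever spring back and leave everything at rest, without disturbing the things standing round.

Things in the scene. Friction and masses are not known exactly. Their poses are not given: they have to be found in the camera images.
- stand: grey hold-down stand fixed to the desk. Origin on the desk top (z = 0) straight below the rail; +x points from the entrance towards the column, +z up. Two steel guide bars, 14 mm high, run along x from -95 to +70 mm, inner faces at y = +-36 mm; the carton slides between them on the desk.
- back_stop (a point): point on the column's flat front face, the back stop for the carton, at stand (30, 0, 29) mm. The column is 76 mm wide and 200 mm high.
- head (a point): centre of the top of the head that guides the rail, at stand (0, 0, 197) mm; the head fills x -22 to +32, y -28 to +36, z 141 to 197 mm.
- rail (a joint): height of the toothed rail (m), 0 lowest. 0.4 kg; about 1 N friction, damper 40 N s/m, so it sinks at 70 mm/s when released. The pawl holds it at 0.008 and every 0.012 above and lets it only rise; 6 to 12 N lifts it past the clicks. The pad's underside is 12 mm + this above the desk, so it rests on the carton at 0.046. The buffer is met at 0.070 to 0.086, different each time.
- handle (a point): centre of the top of the black flat-sided handle at the rail's upper end. The handle is 40 mm along the stand's x, 24 mm along its y (grip across this) and 32 mm high, all below this point.
- pad (a point): centre of the underside of the rail's rubber pad, 30 x 30 mm, 10 mm thick.
- buffer (a joint): compression (m) of the rubber buffer, facing down above the pad's back half, of a steel top stop that is clamped to the column below the head at an unmeasured height. 0 untouched, 4 N per mm; 1 to 5 mm (4 to 20 N) is a light bearing, beyond 5 mm is too hard.
- lever (a joint): turn of the pawl with its release lever (rad): 0 in the teeth, grows as the lever's end is pressed down; past about 0.14 the pawl is clear, 0.32 is the end stop. Springs back to 0; flicks up to 0.13 as a tooth passes. Pressing takes 2 to 6 N (25 N is too hard) and first lifts the rail about 2.5 mm off its tooth.
- lever_pad (a point): centre of the top of the black plate (36 mm along stand x, 40 mm along y) at the release lever's end, at stand (0, -125, 158) mm unpressed. It turns about a pin along the stand's x, 91 mm nearer the rail and 30 mm lower: 12 to 13 mm down clears the pawl, 28 mm is the end stop. Press straight down.
- carton: brown cardboard carton, 60 x 140 x 58 mm (its x, y, z), about 0.17 kg, origin at the centre of its underside. Its long y axis lies along the stand's x (either way), its inner end between the guide bars but short of the pad, which is too low to let it in. Home, its inner end touches the column and its origin is at stand x = -40 mm.
- beaker: glass beaker, 56 x 60 x 72 mm, bystander, origin at the centre of its underside.
- timer: white bench timer with a round dial, 60 x 62 x 33 mm, bystander, origin at the centre of its underside.
- tape: roll of brown tape lying flat, 96 mm across and 48 mm high, bystander, origin at the centre of its underside.

How it is judged:
By the outcome, as a careful person would: the job done as asked, in the order asked, and still so for the second after the job is handed in, with the robot touching nothing.
It also fails if it takes over 69 s, if anything falls off the work surface, if the arm or the gripper's body presses on something with over 40 N, if the wrist force passes 120 N, or if a joint passes its speed limit or range.

### The arm

A 6-joint arm with a two-finger parallel gripper is mounted at the origin on a cart in front of the work surface, level with it; the furniture and walls round the work are solid. World frame = base frame: x ahead of the robot, y to its left, z up, the work surface at z = 0. Lengths are in m, angles in rad, forces in N, time in s.
With the tool pointing down it reaches from about 0.325 to 0.9 m from the base axis. Payload 3.5 kg.
Tool frame: the origin (TCP) lies on the centre line of the jaws, within the pads' length; the fingertips stand 25 mm ahead of it and the grasp point (between the pads) lies 6 mm ahead of it (arm.nose_length is the distance from the TCP to the fingertips, in m); z points along the fingers, y is the line along which they close (so a half turn about z gives the same grasp; the last joint's range is limited). The gripper opens to 85 mm and grips with 20 to 120 N. Pads are 22 mm wide; open, the fingers measure 114 mm over their backs; the gripper's body (76 mm by 85 mm) begins 54 mm behind the grasp point. The pads swing forward as they close: fully open they stand 13 mm farther back than shut.
Start: joints at [1, 0.276, -0.026, 1.268, 0, 1.467], TCP at [0.282, 0.558, 0.256] pointing down, gripper open.
Joint ranges: [-3.12, 3.12], [-0.85, 1.88], [-1.08, 1.24], [-1.95, 2.15], [-1.57, 1.53], [-3.14, 3.14]. Speed limits (rad/s): [2.57, 2.57, 3.14, 3.14, 3.14, 3.14].

### API

Orientations are given as a unit quaternion [x, y, z, w].
In Python, from bench import arm, jaws, cams, finish_job gives the robot as it stands. Calls block until the motion is done:
- arm.move_to(position, orientation): joint-space move of the TCP to a pose.
- arm.line_to(position, frame=None, velocity=0.15, stop_force=None): straight line of the TCP; frame=None keeps the orientation; velocity is the mean speed in m/s. With stop_force (N) it stops when the force on the tool has changed by that much, and returns True; else False.
- arm.goto_joints(angles): joint-space move.
- jaws.open_jaws() and jaws.close(effort=None): open the fingers fully, or close them until they stop; effort is the grip in N (None keeps the last).
- arm.dwell(seconds).
- arm.solve_ik(position, orientation): joint angles nearest the present ones, or None.
- arm.state(): the state.
- cams.get_image(name): name is "scene" or "side" or "wrist"; returns a dict with "img" (480x640x3 uint8, blue, green, red), "range_z" (480x640 float32, m along the optical axis (not along the pixel's ray), 0 where there is no reading), "mtx" (3x3 intrinsics, pixels), "D" ([k1, k2, p1, p2, k3] as OpenCV has them; the pictures are not rectified), "extrinsics" (4x4, takes a point from world to camera coordinates). Camera axes: x right, y down, z forward; pixel columns grow to the right and rows downward; lengths in m; the calibration is good to about 2 mm. A picture is of the moment at which its call begins.
A pose or a line that the arm cannot do raises arm.IKError and nothing moves.
- finish_job(): hands the job in; it is judged then, once.
The state is a dict: "time": time; "qpos": joint angles; "qvel": joint speeds; "effort": joint torques, N m; "position": TCP position; "tcp_rot": TCP orientation; "wrist_force": force on the tool from outside, world axes, zero at the start; "ft_torque": the same for the moment, N m; "gripper_width": opening from 0.0 (shut) to 1.0 (fully open); "gripper_force": force on a finger pad.
Only numpy, scipy, OpenCV 4.12 (cv2) and the standard library are available. Lean on these libraries where they do the work, as an engineer would, in place of code of your own. Each camera call takes 0.05 s, during which the arm holds its last target. There are 200 camera calls.

## Working session

There is one attempt and no reset: what is moved stays moved. The work goes in short steps, each a Python script; the robot and the scene stay as the last script left them, time stands still between calls to the robot, and variables do not carry over. Pictures are saved under pics/ and viewed, at most 12 in all, crops included, and the job is handed in when it is done.

```bash
mkdir -p pics; ls; cat > h.py <<'E'
import numpy as np, cv2
from bench import arm,jaws,cams,finish_job
def cloud(d):
    "world xyz for every pixel (480,640,3), nan where no reading"
    v,u=np.mgrid[0:480,0:640].astype(np.float64)
    p=cv2.undistortPoints(np.stack([u.ravel(),v.ravel()],1)[:,None],d["mtx"],np.array(d["D"]))[:,0]
    z=d["range_z"].astype(float).ravel(); z[z<=0]=np.nan
    c=np.c_[p*z[:,None],z]; E=np.array(d["extrinsics"])
    return ((c-E[:3,3])@E[:3,:3]).reshape(480,640,3)
E
python3 - <<'E'
from h import *
import pickle
for n in ("scene","side"):
    d=cams.get_image(n); pickle.dump(d,open(n+".pkl","wb")); cv2.imwrite(f"pics/{n}0.png",d["img"])
    E=np.array(d["extrinsics"]); print(n,(-E[:3,:3].T@E[:3,3]).round(3),E[2,:3].round(2))
print(arm.state())
E
```

```text
pics
scene [-0.079 -0.328  0.752] [ 0.61  0.53 -0.58]
side [-0.287  0.9    0.657] [ 0.7  -0.59 -0.41]
{'time': 0.1, 'qpos': array([ 9.99591485e-01,  2.77094456e-01, -2.77553393e-02,  1.26802603e+00,
        2.35530298e-05,  1.46740615e+00]), 'qvel': array([-0.00061133, -0.00223057,  0.00392931,  0.00165302, -0.00061415,
        0.00083626]), 'effort': array([ 5.67795469e-04, -4.46708035e+01,  2.96128571e+01,  8.46679963e-03,
       -7.67744336e-05,  1.16698885e-05]), 'position': array([0.28146983, 0.55728297, 0.25524272]), 'tcp_rot': array([ 2.31780098e-01,  9.72767652e-01, -9.77263608e-04, -3.55205200e-04]), 'wrist_force': array([-0.60157895,  0.10402798, -0.91920896]), 'ft_torque': array([-0.00779645,  0.01135715,  0.06919206]), 'gripper_force': 0.0, 'gripper_width': 0.9993341079607815}
```

View pics/scene0.png

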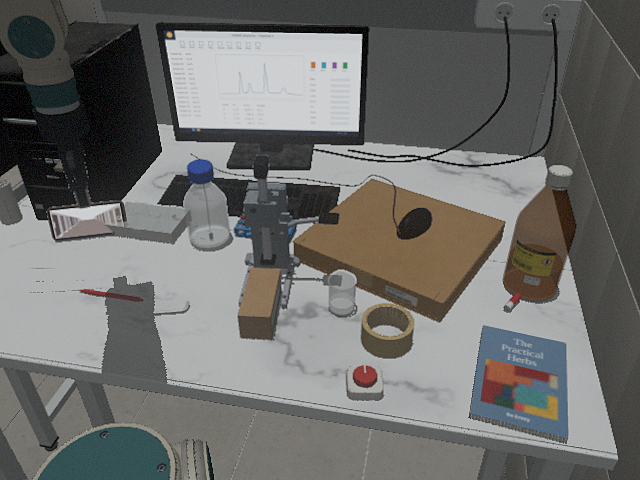

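View pics/side0.png

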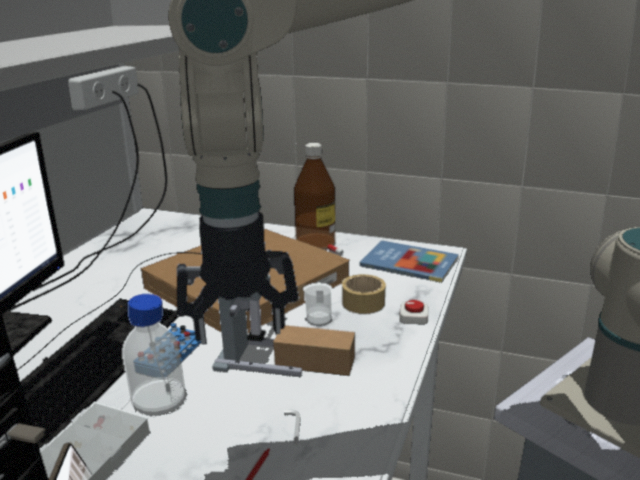

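The scene view shows the handle at (261,162), the lever plate at (329,218), the carton at (262,300), the beaker at (342,290), the tape at (387,330) and the timer at (365,380). In the side view the arm hides the head. Next I'll turn these pixels into positions.

```bash
python3 - <<'E'
from h import *
import pickle
d=pickle.load(open("scene.pkl","rb")); P=cloud(d)
for n,(u,v) in dict(handle=(261,160),lever=(329,218),lever2=(325,219),cart_top=(262,290),beaker=(342,300),tape=(387,318),timer=(365,375),bluecap=(200,168),bottle=(205,230),desk=(300,350),box=(400,230)).items():
    print(n,np.nanmedian(P[v-1:v+2,u-1:u+2].reshape(-1,3),0).round(4))
# carton top
m=(abs(P[...,2]-.058)<.005); m[:, :225]=0; m[:,300:]=0; m[:255]=0; m[345:]=0
m=cv2.erode(m.astype(np.uint8),np.ones((2,2)))>0
q=P[m]; r=cv2.minAreaRect((q[:,:2]*1000).astype(np.float32)); print("carton",len(q),r, np.median(q[:,2])); print(cv2.boxPoints(r).round(1))
# high things in the stand's region
R=P[130:300,225:345].reshape(-1,3); R=R[(R[:,2]>.13)&(R[:,2]<.4)&(R[:,0]<.8)]
for a in np.arange(.13,.34,.01):
    s=R[(R[:,2]>=a)&(R[:,2]<a+.01)]
    if len(s): print(round(a,2),len(s),s.min(0).round(3),s.max(0).round(3))
crop=cv2.resize(d["img"][140:350,180:420],None,fx=2.5,fy=2.5,interpolation=cv2.INTER_CUBIC); cv2.imwrite("pics/crop0.png",crop)
E
```

```text
handle [0.5301 0.3641 0.2786]
lever [0.6076 0.2679 0.1582]
lever2 [0.6014 0.2705 0.1572]
cart_top [0.4526 0.3003 0.057 ]
beaker [0.5437 0.1786 0.0428]
tape [0.5833 0.0997 0.0179]
timer [0.4365 0.0382 0.0309]
bluecap [0.5353 0.5625 0.1898]
bottle [0.5084 0.5393 0.0574]
desk [ 0.4273  0.1793 -0.0017]
box [0.7748 0.2116 0.0691]
carton 1517 ((465.4259948730469, 313.8218994140625), (186.7089385986328, 60.0255012512207), 37.35356903076172) 0.05714061985783284
[[373.  281. ]
 [409.4 233.3]
 [557.8 346.6]
 [521.4 394.3]]
0.13 133 [0.517 0.317 0.13 ] [0.576 0.369 0.14 ]
0.14 322 [0.495 0.272 0.14 ] [0.595 0.387 0.15 ]
0.15 528 [0.495 0.244 0.15 ] [0.634 0.39  0.16 ]
0.16 202 [0.495 0.279 0.16 ] [0.611 0.387 0.17 ]
0.17 186 [0.496 0.335 0.17 ] [0.599 0.389 0.18 ]
0.18 229 [0.494 0.334 0.18 ] [0.59  0.387 0.19 ]
0.19 616 [0.496 0.334 0.19 ] [0.597 0.432 0.2  ]
0.2 101 [0.521 0.352 0.2  ] [0.593 0.421 0.21 ]
0.21 45 [0.523 0.359 0.21 ] [0.541 0.373 0.22 ]
0.22 50 [0.522 0.358 0.22 ] [0.544 0.374 0.23 ]
0.23 41 [0.522 0.359 0.23 ] [0.543 0.373 0.24 ]
0.24 21 [0.511 0.352 0.241] [0.536 0.372 0.25 ]
0.25 80 [0.511 0.35  0.25 ] [0.553 0.372 0.26 ]
0.26 71 [0.51 0.35 0.26] [0.547 0.367 0.27 ]
0.27 182 [0.511 0.35  0.27 ] [0.554 0.389 0.28 ]
0.28 2 [0.524 0.363 0.28 ] [0.529 0.367 0.281]
```

View pics/crop0.png

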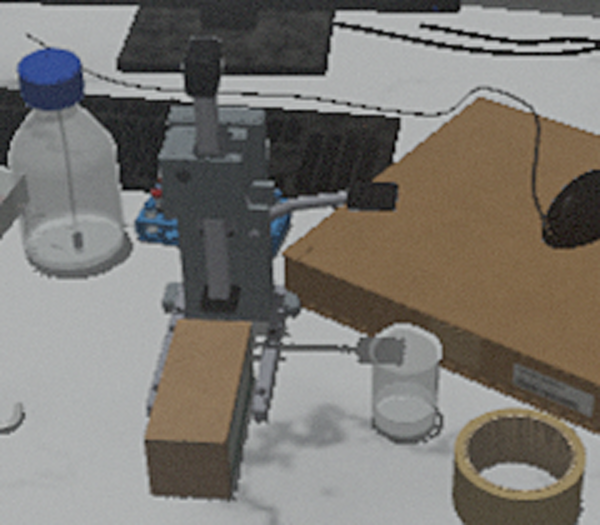

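```bash
python3 - <<'E'
from h import *
import pickle
d=pickle.load(open("scene.pkl","rb")); P=cloud(d); I=d["img"].astype(int); hsv=cv2.cvtColor(d["img"],cv2.COLOR_BGR2HSV)
def rect(n,m):
    m=cv2.morphologyEx(m.astype(np.uint8),cv2.MORPH_OPEN,np.ones((2,2)))
    k,l,s,c=cv2.connectedComponentsWithStats(m); i=1+np.argmax(s[1:,4]); q=P[l==i]
    r=cv2.minAreaRect((q[:,:2]*1000).astype(np.float32)); print(n,len(q),np.round(r[0],1),np.round(r[1],1),round(r[2],1),"med z",np.median(q[:,2]).round(4),"mean",q.mean(0).round(4)); return q
def box(u0,u1,v0,v1):
    m=np.zeros((480,640),bool); m[v0:v1,u0:u1]=1; return m
Z=P[...,2]; dark=I.max(2)<60; brown=(hsv[...,0]>5)&(hsv[...,0]<22)&(hsv[...,1]>70)
rect("handle",box(245,280,145,185)&dark&(Z>.27)&(Z<.29))
rect("plate",box(312,345,205,230)&dark&(Z>.15)&(Z<.165))
rect("carton",box(225,300,250,350)&brown&(abs(Z-.057)<.004))
rect("head",box(230,310,160,235)&(Z>.192)&(Z<.1985)&(P[...,0]<.62))
rect("coltop",box(230,310,160,235)&(Z>.1985)&(Z<.206)&(P[...,0]<.62))
rect("beaker",box(320,365,262,320)&(Z>.015)&(Z<.08))
rect("tape",box(350,425,295,360)&(Z>.043)&(Z<.053))
rect("timer",box(340,390,355,405)&(Z>.015)&(Z<.04))
rect("bottle",box(180,235,155,255)&(Z>.02)&(Z<.2))
c=np.array([.5325,.3655]);
E
```

```text
handle 156 [712.9 548.9] [552.9  22.9] 45.1 med z 0.2764 mean [0.5397 0.3739 0.2666]
plate 203 [608.5 266.6] [33.9 37.9] 44.9 med z 0.1572 mean [0.6074 0.2656 0.157 ]
carton 1486 [446.9 299.7] [139.8  56. ] 36.8 med z nan mean [nan nan nan]
head 310 [537.5 376.4] [56.3 62.7] 39.4 med z nan mean [nan nan nan]
coltop 70 [578.2 378.6] [18.  34.8] 38.8 med z 0.1993 mean [0.5769 0.3788 0.1993]
beaker 1519 [605.5 217.5] [146.4  82.4] 51.0 med z nan mean [nan nan nan]
tape 668 [562.6  83.5] [123.3  90.9] 33.1 med z nan mean [nan nan nan]
timer 974 [445.1  38.6] [60.2 61.3] 44.3 med z nan mean [nan nan nan]
bottle 2963 [654.3 686.9] [424.6  63.5] 45.2 med z nan mean [nan nan nan]
```

```bash
cat >> h.py <<'E'
from scipy.spatial.transform import Rotation as Ro
def down(yaw):
    "tool down, tool x axis at world angle yaw (so y = closing line is yaw-90)"
    return (Ro.from_euler("z",yaw)*Ro.from_euler("x",np.pi)).as_quat()
E
python3 - <<'E'
from h import *
import pickle
p=arm.state()["position"]
arm.line_to([p[0],p[1],.45],velocity=.3)
y=np.radians(38)
for z in (.5,.46,.42):
    for a in (y,y+np.pi,y-np.pi/2,y+np.pi/2):
        q=arm.solve_ik([.47,.27,z],down(a)); print(z,round(a,2),None if q is None else q.round(2))
q=down(y+np.pi)
arm.move_to([.47,.27,.46],q)
d=cams.get_image("wrist"); pickle.dump(d,open("wrist1.pkl","wb")); cv2.imwrite("pics/wrist1.png",d["img"])
d=cams.get_image("side"); pickle.dump(d,open("side1.pkl","wb")); cv2.imwrite("pics/side1.png",d["img"])
print(arm.state()["position"],arm.state()["time"])
E
```

```text
0.5 0.66 [0.4  0.1  0.27 1.73 0.   2.88]
0.5 3.8 [ 0.4   0.1   0.27  1.73  0.   -0.26]
0.5 -0.91 [ 0.4   0.1   0.27  1.73  0.   -1.83]
0.5 2.23 [0.4  0.1  0.27 1.73 0.   1.31]
0.46 0.66 [0.4  0.09 0.17 1.65 0.   2.88]
0.46 3.8 [ 0.4   0.09  0.17  1.65  0.   -0.26]
0.46 -0.91 [ 0.4   0.09  0.17  1.65  0.   -1.83]
0.46 2.23 [0.4  0.09 0.17 1.65 0.   1.31]
0.42 0.66 [0.4  0.09 0.08 1.57 0.   2.88]
0.42 3.8 [ 0.4   0.09  0.08  1.57  0.   -0.26]
0.42 -0.91 [ 0.4   0.09  0.08  1.57  0.   -1.83]
0.42 2.23 [0.4  0.09 0.08 1.57 0.   1.31]
[0.46968472 0.27053382 0.45950382] 2.5167
```

View pics/wrist1.png

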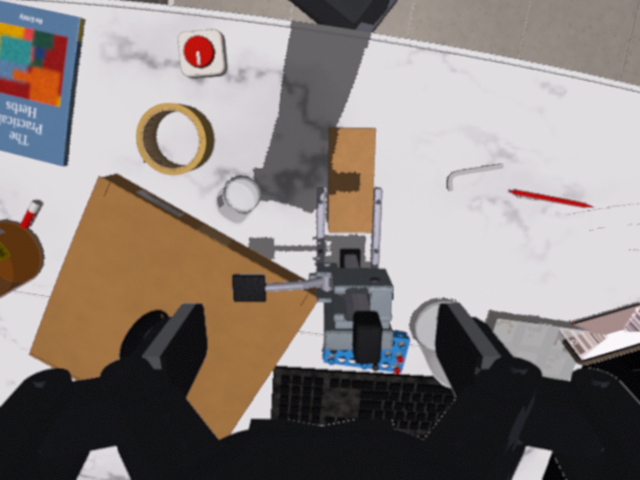

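The wrist view from above shows the handle at (367,330), the plate at (249,288), the carton at (352,180), and the guide bars at columns 321 and 378. The bottle stands at (437,330).

```bash
python3 - <<'E'
from h import *
import pickle
d=pickle.load(open("wrist1.pkl","rb")); P=cloud(d); I=d["img"].astype(int); hsv=cv2.cvtColor(d["img"],cv2.COLOR_BGR2HSV)
def rect(n,m):
    m=(m&np.isfinite(P[...,2])).astype(np.uint8)
    m=cv2.morphologyEx(m,cv2.MORPH_OPEN,np.ones((3,3)))
    k,l,s,c=cv2.connectedComponentsWithStats(m); i=1+np.argmax(s[1:,4]); q=P[l==i]
    r=cv2.minAreaRect((q[:,:2]*1000).astype(np.float32)); print(n,len(q),np.round(r[0],1),np.round(r[1],1),round(r[2],1),"med z",np.median(q[:,2]).round(4)); return q
def box(u0,u1,v0,v1):
    m=np.zeros((480,640),bool); m[v0:v1,u0:u1]=1; return m
Z=P[...,2]; dark=I.max(2)<70; brown=(hsv[...,0]>5)&(hsv[...,0]<22)&(hsv[...,1]>50)
rect("handle",box(345,390,300,370)&(Z>.262)&(Z<.3))
rect("plate",box(228,270,270,305)&dark&(Z>.145)&(Z<.17))
rect("carton",box(320,385,115,240)&(abs(Z-.057)<.006))
rect("head",box(315,400,260,345)&(Z>.19)&(Z<.204))
rect("bars",box(310,330,180,240)&(Z>.008)&(Z<.02))
rect("barR",box(368,388,180,265)&(Z>.008)&(Z<.02))
rect("beaker",box(210,265,170,225)&(Z>.01)&(Z<.085))
rect("tape",box(130,220,95,180)&(Z>.03)&(Z<.06))
rect("timer",box(170,235,20,80)&(Z>.015)&(Z<.045))
rect("bottle",box(405,460,290,370)&(Z>.02)&(Z<.22))
E
```

```text
handle 1317 [531.6 371.6] [40.3 24.4] 38.3 med z 0.2778
plate 814 [607.4 273.5] [32.2 38. ] 37.6 med z 0.1577
carton 4794 [445.9 303.2] [140.   60.3] 37.5 med z 0.0576
head 1327 [539.7 384.4] [70.9 64.5] 39.7 med z 0.1963
bars 402 [514.5 303.9] [76.7 10.5] 38.0 med z 0.0133
barR 620 [478.6 383. ] [117.1  12.4] 37.9 med z 0.0134
beaker 1708 [561.2 197.9] [55.3 55.7] 0.9 med z 0.0321
tape 1924 [549.4  80. ] [93.6 95.2] 51.3 med z 0.0463
timer 1967 [436.6  42.9] [57.7 61. ] 41.4 med z 0.0203
bottle 997 [550.1 537.1] [70.6 16.7] 14.8 med z 0.0658
```

```bash
python3 - <<'E'
from h import *
import pickle
q=down(np.radians(38)+np.pi)
arm.move_to([.531,.369,.40],q)
arm.line_to([.531,.369,.345],velocity=.1)
d=cams.get_image("wrist"); P=cloud(d); cv2.imwrite("pics/wrist2.png",d["img"])
Z=P[...,2]; m=np.nan_to_num(Z)>.265; m&=np.nan_to_num(Z)<.285; m&=np.hypot(P[...,0]-.531,P[...,1]-.369)<.04
q=P[m]; r=cv2.minAreaRect((q[:,:2]*1000).astype(np.float32)); print(len(q),r,np.median(q[:,2]))
m=np.nan_to_num(abs(Z-.157)<.006)&(np.hypot(P[...,0]-.607,P[...,1]-.270)<.035)
q=P[m]; 
if len(q): print("plate",len(q),cv2.minAreaRect((q[:,:2]*1000).astype(np.float32)))
d=cams.get_image("side"); P=cloud(d);pickle.dump(d,open("side2.pkl","wb")); cv2.imwrite("pics/side2.png",cv2.resize(d["img"][230:400,130:380],None,fx=3,fy=3))
Z=P[...,2]; m=np.nan_to_num(abs(Z-.277)<.006)&(np.hypot(P[...,0]-.531,P[...,1]-.369)<.04)
q=P[m]; 
if len(q): print("side handle",len(q),cv2.minAreaRect((q[:,:2]*1000).astype(np.float32)))
s=arm.state();print(s["position"],s["time"],s["wrist_force"])
E
```

```text
3501 ((531.7847290039062, 371.4212951660156), (39.01538848876953, 24.124217987060547), 38.03522491455078) 0.2779618152609158
plate 2246 ((604.6813354492188, 278.59991455078125), (35.391571044921875, 53.518245697021484), 37.467620849609375)
side handle 185 ((529.5850830078125, 371.64288330078125), (39.99542999267578, 26.673765182495117), 38.71619415283203)
[0.53147781 0.3691351  0.34640428] 3.9 [-0.59420739 -0.05820705 -0.12803193]
```

View pics/wrist2.png

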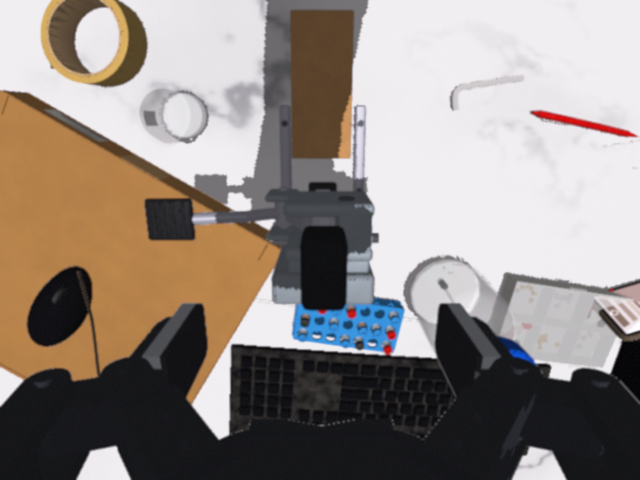

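View pics/side2.png

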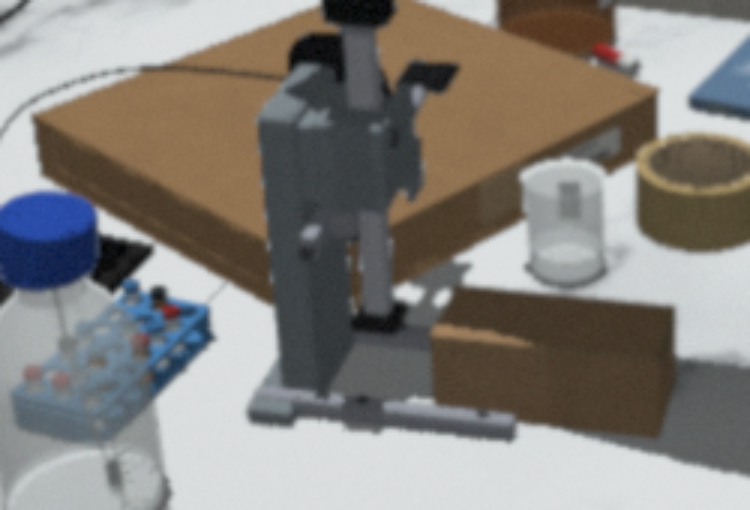

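The wrist view shows the handle centred at (323,265), matching (0.5317, 0.3714). The side crop shows the pad at (375,318), low above the desk, with the carton clear of it. Next I'll grip the handle.

```bash
python3 - <<'E'
from h import *
import pickle
d=pickle.load(open("side2.pkl","rb")); P=cloud(d); I=d["img"]
R=Ro.from_euler("z",38,degrees=True).as_matrix()
S=(P-[.5315,.3713,0])@R
m=(abs(S[...,1])<.025)&(abs(S[...,0])<.022)&(S[...,2]<.09)&(S[...,2]>.008)&(I.max(2)<75)
q=S[m]; print("pad",len(q),np.percentile(q,[2,10,50,90,98],axis=0).round(4))
arm.line_to([.5315,.3713,.268],velocity=.06,stop_force=6)
f0=arm.state()["wrist_force"]
jaws.close(effort=50); arm.dwell(.3)
s=arm.state(); print(s["position"],s["wrist_force"]-f0,s["gripper_width"]*85,s["gripper_force"],s["time"])
E
```

```text
pad 138 [[-0.0163 -0.0074  0.0444]
 [-0.0151 -0.0033  0.0475]
 [-0.0056  0.0093  0.0525]
 [ 0.0099  0.0139  0.0547]
 [ 0.0123  0.0159  0.0601]]
[0.53174801 0.37103194 0.26818   ] [ 1.19621089 -2.78013829  1.07287648] 23.175204692714388 52.882397174835205 6.2167
```

```bash
python3 - <<'E'
from h import *
s=arm.state(); p0=s["position"].copy(); f0=s["wrist_force"][2]; q=s["tcp_rot"]; t=s["time"]
tgt=.268
print("t0",t)
def step(dz):
    arm.line_to([.5317,.371,tgt+dz],velocity=.03)
    s=arm.state(); return (s["position"][2]-p0[2])*1e3, s["wrist_force"][2]-f0, s["time"]
for dz in list(np.arange(2,37,2.)):
    r=step(dz/1e3); print(dz,np.round(r,2))
    if r[1]<-22: break
E
```

```text
t0 6.2167
2.0 [ 1.1  -4.95  6.47]
4.0 [ 3.04 -8.55  6.72]
6.0 [ 5.25 -9.76  6.97]
8.0 [  7.58 -11.03   7.22]
10.0 [10.24 -7.64  7.47]
12.0 [12.56 -5.94  7.72]
14.0 [14.56 -3.55  7.97]
16.0 [15.86 -5.57  8.22]
18.0 [17.46 -8.74  8.47]
20.0 [ 19.48 -10.     8.72]
22.0 [22.15 -8.13  8.97]
24.0 [24.5  -6.53  9.22]
26.0 [26.52 -5.39  9.47]
28.0 [27.91 -6.98  9.72]
30.0 [29.4  -9.15  9.97]
32.0 [ 31.43 -10.08  10.22]
34.0 [34.08 -8.45 10.47]
36.0 [36.46 -6.44 10.72]
```

```bash
python3 - <<'E'
from h import *
f0=arm.state()["wrist_force"][2]+6.44
base=lambda x: np.interp(x%12,[0,2,3.9,5.5,7.5,10,12],[-6.2,-5,-6.3,-9,-10.1,-8,-6.2])
for dz in np.arange(37,51,1.):
    arm.line_to([.5317,.371,.268+dz/1e3],velocity=.02); arm.dwell(.08)
    s=arm.state(); r=(s["position"][2]-.26818)*1e3; F=s["wrist_force"][2]-f0; ex=base(r)-F
    print(dz,r.round(2),F.round(2),"excess",ex.round(2),round(s["time"],1))
    if F<-26 or r>47.6: break
E
```

```text
37.0 37.49 -3.77 excess -1.54 11.1
38.0 38.12 -4.03 excess -1.05 11.4
39.0 38.71 -5.82 excess 0.33 11.7
40.0 39.31 -8.91 excess 3.01 12.1
41.0 40.44 -8.92 excess 1.72 12.4
42.0 41.6 -9.81 excess 0.76 12.7
43.0 42.65 -10.08 excess 0.45 13.1
44.0 43.58 -10.32 excess 0.29 13.4
45.0 44.52 -10.07 excess 0.83 13.7
46.0 46.13 -7.69 excess -0.19 14.1
47.0 47.3 -6.55 excess -0.28 14.4
48.0 48.08 -6.19 excess 0.04 14.7
```

```bash
python3 - <<'E'
from h import *
f0=arm.state()["wrist_force"][2]+6.19
base=lambda x: np.interp(x%12,[0,2,3.9,5.5,7.5,10,12],[-6.2,-4.4,-6.3,-9,-10.1,-8,-6.2])
for dz in np.arange(49,60,1.):
    arm.line_to([.5317,.371,.268+dz/1e3],velocity=.02); arm.dwell(.1)
    s=arm.state(); r=(s["position"][2]-.26818)*1e3; F=s["wrist_force"][2]-f0; ex=base(r)-F
    print(dz,r.round(2),F.round(2),"excess",ex.round(2),round(s["time"],1))
    if ex>8: break
import pickle
d=cams.get_image("side"); pickle.dump(d,open("side3.pkl","wb")); cv2.imwrite("pics/side3.png",cv2.resize(d["img"][230:400,130:380],None,fx=3,fy=3))
E
```

```text
49.0 48.99 -7.08 excess 1.78 15.1
50.0 50.03 -5.0 excess 0.57 15.4
51.0 50.86 -5.93 excess 0.67 15.8
52.0 51.39 -8.87 excess 3.08 16.1
53.0 52.25 -11.34 excess 4.45 16.5
54.0 52.82 -10.98 excess 3.14 16.8
55.0 53.24 -13.07 excess 4.5 17.2
56.0 53.7 -14.51 excess 5.4 17.5
57.0 54.11 -16.8 excess 7.47 17.9
58.0 54.53 -17.11 excess 7.55 18.2
59.0 54.98 -19.68 excess 9.87 18.6
```

View pics/side3.png

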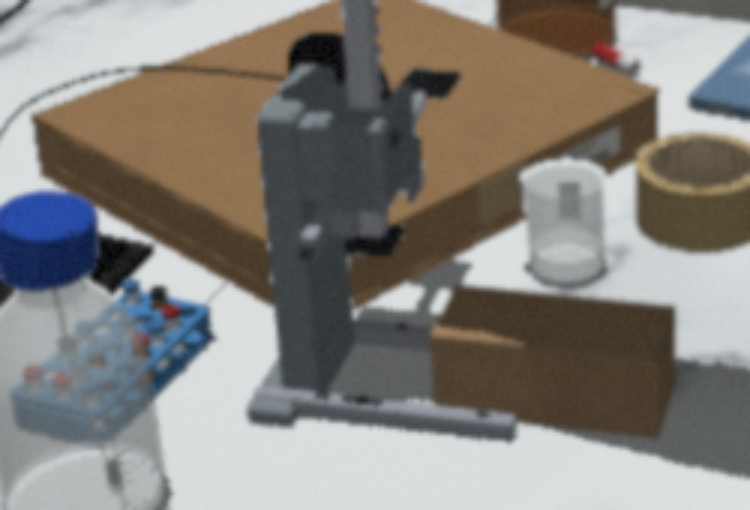

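The side crop shows the pad at (372,240), just under the top stop at (340,222). I'll check its absolute height, and whether the handle has slipped in the grip.

```bash
python3 - <<'E'
from h import *
import pickle
R=Ro.from_euler("z",38,degrees=True).as_matrix()
A=[]
for n in ("side2","side3"):
    d=pickle.load(open(n+".pkl","rb")); S=(cloud(d)-[.5315,.3713,0])@R; I=d["img"].max(2); A.append((S,I))
    m=(S[...,1]>-.03)&(S[...,1]<.03)&(S[...,0]>-.025)&(S[...,0]<.02)&(S[...,2]<.13)&(S[...,2]>.03)&(I<62)
    v,u=np.nonzero(m); q=S[m]; print(n,len(q),"u",np.percentile(u,[5,50,95]),"v",np.percentile(v,[2,50,98]),np.percentile(q,[5,50,95],axis=0).round(4).tolist())
    # expected pixel rows of pad's front-left face bottom/top for candidate rail values
    E=np.array(d["extrinsics"])
    for rail in ((.020,.032) if n=="side2" else (.074,.075,.087)):
        pts=np.array([[-.015,.015,.012+rail],[-.015,.015,.022+rail],[-.015,-.015,.012+rail],[.015,.015,.012+rail]])@R.T+[.5315,.3713,0]
        px=cv2.projectPoints(pts,cv2.Rodrigues(E[:3,:3])[0],E[:3,3],d["mtx"],np.array(d["D"]))[0][:,0]
        print(rail,((px-[130,230])*3).round(0).tolist())
s=arm.state(); print(s["position"],s["wrist_force"],s["time"],s["gripper_force"])
d=cams.get_image("scene"); I=d["img"]; cv2.imwrite("pics/scene4.png",cv2.resize(I[60:320,180:380],None,fx=2.3,fy=2.3))
d=cams.get_image("wrist"); cv2.imwrite("pics/wrist4.png",d["img"])
E
```

```text
side2 128 u [247. 256. 264.] v [309. 336. 340.] [[-0.0159, -0.0062, 0.0458], [-0.0053, 0.0098, 0.0524], [0.0116, 0.0154, 0.0553]]
0.02 [[395.0, 354.0], [394.0, 340.0], [408.0, 328.0], [348.0, 349.0]]
0.032 [[393.0, 337.0], [393.0, 323.0], [407.0, 311.0], [347.0, 332.0]]
side3 124 u [246.   255.5  262.85] v [305. 311. 314.] [[-0.0162, -0.0096, 0.1013], [-0.0067, 0.0106, 0.1066], [0.0105, 0.0148, 0.1098]]
0.074 [[390.0, 278.0], [389.0, 264.0], [404.0, 253.0], [342.0, 273.0]]
0.075 [[390.0, 277.0], [389.0, 262.0], [404.0, 252.0], [342.0, 272.0]]
0.087 [[388.0, 259.0], [388.0, 245.0], [403.0, 235.0], [341.0, 254.0]]
[0.53168357 0.3709531  0.32313933] [  8.28436506   0.60485699 -18.36919957] 18.6167 50.141040086746216
```

View pics/scene4.png

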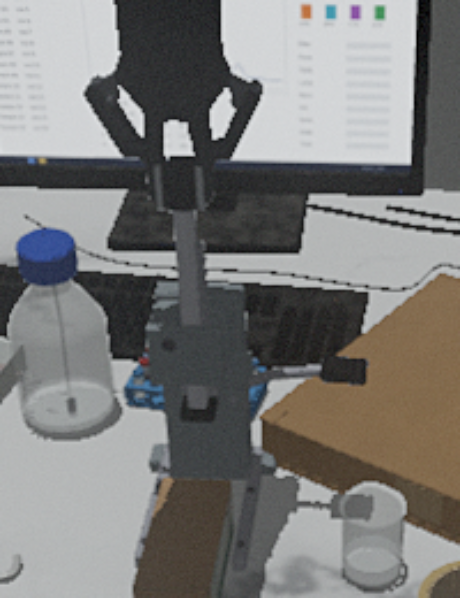

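```bash
python3 - <<'E'
from h import *
s=arm.state(); print((s["position"][2]-.26818)*1e3,s["wrist_force"],s["ft_torque"])
for dz in [57,55,53,52,51,50,49,48,47,46]:
    arm.line_to([.5317,.371,.268+dz/1e3],velocity=.02); arm.dwell(.1)
    s=arm.state(); r=(s["position"][2]-.26818)*1e3; F=s["wrist_force"]
    print(dz,r.round(2),F.round(2),round(s["time"],1))
    if F[2]>4: break
E
```

```text
54.976363101197855 [  8.65812465   1.53942439 -18.74423159] [ 0.41326751 -1.77107044 -0.0678713 ]
57 53.89 [  7.15   1.3  -15.52] 19.1
55 53.02 [  5.62   0.07 -12.04] 19.4
53 52.18 [  5.54  -0.09 -10.25] 19.8
52 51.98 [ 4.12  0.11 -6.28] 20.1
51 51.35 [ 3.5  -1.32 -3.16] 20.5
50 49.99 [ 4.09 -1.35 -2.72] 20.8
49 48.74 [ 3.08 -1.46 -3.34] 21.2
48 48.08 [ 2.83 -2.44 -1.33] 21.5
47 47.91 [ 1.36 -3.25  4.26] 21.9
```

```bash
python3 - <<'E'
from h import *
jaws.close(effort=100)
for dz in [50,52,54,56,58,60,61,62,63,64,65,66]:
    arm.line_to([.5317,.371,.268+dz/1e3],velocity=.025); arm.dwell(.08)
    s=arm.state(); r=(s["position"][2]-.26818)*1e3; F=s["wrist_force"]
    print(dz,r.round(2),F.round(2),round(s["time"],1))
    if F[2]<-26 or r>57: break
d=cams.get_image("side"); cv2.imwrite("pics/side5.png",cv2.resize(d["img"][270:330,215:295],None,fx=8,fy=8,interpolation=cv2.INTER_CUBIC))
E
```

```text
50 48.71 [ 4.4  -1.7  -3.78] 22.4
52 51.02 [ 4.62 -1.11 -7.13] 22.8
54 52.77 [ 4.68  0.23 -8.61] 23.1
56 53.79 [  6.38   0.08 -12.3 ] 23.4
58 54.68 [  7.03  -0.09 -15.68] 23.8
60 55.56 [  7.5    1.08 -17.36] 24.1
61 55.76 [  8.66   0.68 -20.5 ] 24.4
62 56.15 [  9.25   1.84 -21.25] 24.8
63 56.54 [  9.51   1.99 -23.91] 25.1
64 57.01 [ 10.14   2.1  -26.11] 25.4
```

View pics/side5.png

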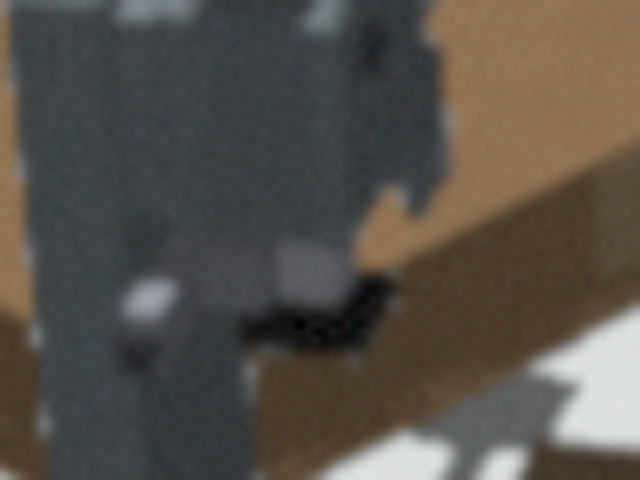

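The buffer slope of about 4.1 N/mm puts contact at a TCP rise of about 52.8 mm, so the 57.0 mm peak compressed it about 4.2 mm. That is a light bearing. The next tooth (+60) would compress it about 7 mm, which is too hard. I'll let the pawl take the rail at the +48 tooth, release the handle, and push the carton home.

```bash
cat >> h.py <<'E'
SR=Ro.from_euler("z",38,degrees=True).as_matrix(); SO=np.array([.5315,.3713,0])
def W(x,y,z): return SO+SR@np.array([x,y,z])
def Sx(p): return SR.T@(np.asarray(p)-SO)
E
python3 - <<'E'
from h import *
arm.line_to([.5317,.371,.268+.0475],velocity=.03); arm.dwell(.15)
s=arm.state(); print((s["position"][2]-.26818)*1e3,s["wrist_force"])
jaws.open_jaws(); arm.line_to([.5317,.371,.41],velocity=.2)
jaws.close(effort=30)
arm.line_to(W(-.215,0,.25),velocity=.25); arm.line_to(W(-.215,0,.045),velocity=.15)
print(arm.state()["time"])
arm.line_to(W(-.195,0,.045),velocity=.06)
print(arm.line_to(W(-.130,0,.045),velocity=.05,stop_force=10))
s=arm.state(); print(Sx(s["position"]),s["wrist_force"],s["time"])
d=cams.get_image("scene"); cv2.imwrite("pics/scene6.png",cv2.resize(d["img"][120:370,180:440],None,fx=2.3,fy=2.3))
E
```

```text
48.2071165527782 [ 3.24193906 -1.42656373  0.31099548]
31.1
False
[-1.29894551e-01 -1.38341179e-05  4.51274174e-02] [-0.19574205  0.33591728 -0.39333177] 33.0333
```

View pics/scene6.png

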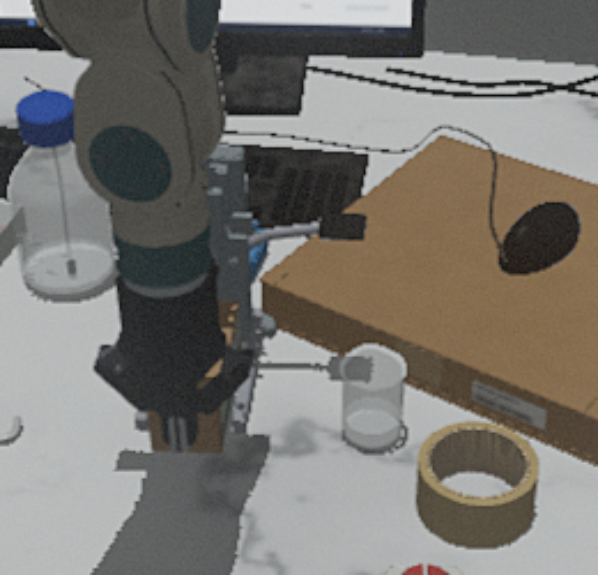

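The carton has moved in straight between the bars, with the fingers centred on its outer end at (180,430). I'll push slowly until I feel it meet the column.

```bash
python3 - <<'E'
from h import *
f0=arm.state()["wrist_force"]; hit=0
for x in np.arange(-.128,-.094,.002):
    arm.line_to(W(x,0,.045),velocity=.025)
    s=arm.state(); f=SR.T@(s["wrist_force"]-f0); print(Sx(s["position"]).round(4)[:2],f.round(2),round(s["time"],2))
    if f[0]<-7: break
d=cams.get_image("wrist"); P=cloud(d); cv2.imwrite("pics/wrist7.png",d["img"])
S=(P-SO)@SR; m=np.nan_to_num(abs(S[...,2]-.058)<.006)&(abs(S[...,1])<.04)&(S[...,0]<-.03)
if m.any(): print(np.percentile(S[m],[1,50,99],axis=0).round(4))
E
```

```text
[-0.128  0.   ] [-1.19  0.86  0.79] 33.33
[-0.1257 -0.    ] [-0.49 -0.01  0.  ] 33.58
[-0.1236 -0.    ] [-0.11  0.33 -0.68] 33.83
[-0.1216 -0.    ] [-0.4   0.6  -0.54] 34.08
[-0.1197 -0.    ] [-0.62  1.24  0.37] 34.33
[-1.193e-01  1.000e-04] [-4.76 -0.61  3.76] 34.58
[-1.194e-01  1.000e-04] [-8.64  0.53  6.88] 34.83
[[-0.1336 -0.0194  0.0524]
 [-0.127   0.0007  0.0573]
 [-0.098   0.0208  0.0639]]
```

```bash
python3 - <<'E'
from h import *
arm.line_to(W(-.15,0,.045),velocity=.1); arm.line_to(W(-.15,0,.25),velocity=.25)
arm.line_to(W(-.13,-.125,.26),velocity=.25); arm.line_to(W(0,-.125,.23),velocity=.25)
arm.line_to(W(0,-.125,.195),velocity=.1); arm.dwell(.15)
f0=arm.state()["wrist_force"]
hit=arm.line_to(W(0,-.125,.172),velocity=.02,stop_force=1.8)
s=arm.state(); z0=s["position"][2]; print(hit,Sx(s["position"]).round(4),(s["wrist_force"]-f0).round(2),s["time"])
for k in range(1,10):
    arm.line_to(W(0,-.125,.183-.002*k),velocity=.03); s=arm.state()
    print(k,s["position"][2].round(4),(s["wrist_force"]-f0).round(2))
    if (s["wrist_force"]-f0)[2]>14: break
arm.dwell(1.2)
s=arm.state(); print(s["position"][2].round(4),(s["wrist_force"]-f0).round(2),s["time"])
d=cams.get_image("side"); cv2.imwrite("pics/side8.png",cv2.resize(d["img"][200:400,130:380],None,fx=3,fy=3))
E
```

```text
True [-1.000e-04 -1.253e-01  1.822e-01] [ 0.12 -0.84  1.72] 39.025
1 0.1814 [-1.15 -1.73  3.47]
2 0.1793 [ 2.16 -3.72  4.56]
3 0.1771 [ 2.07 -2.76  3.15]
4 0.1742 [ 1.42 -0.93  1.  ]
5 0.1725 [ 0.37 -0.69  1.55]
6 0.1708 [-0.11 -2.15  1.22]
7 0.1689 [ 0.73 -1.15  1.41]
8 0.1669 [-0.17 -2.16  1.28]
9 0.165 [ 1.87 -2.52  1.13]
0.165 [ 1.07 -2.35  1.98] 42.475
```

View pics/side8.png

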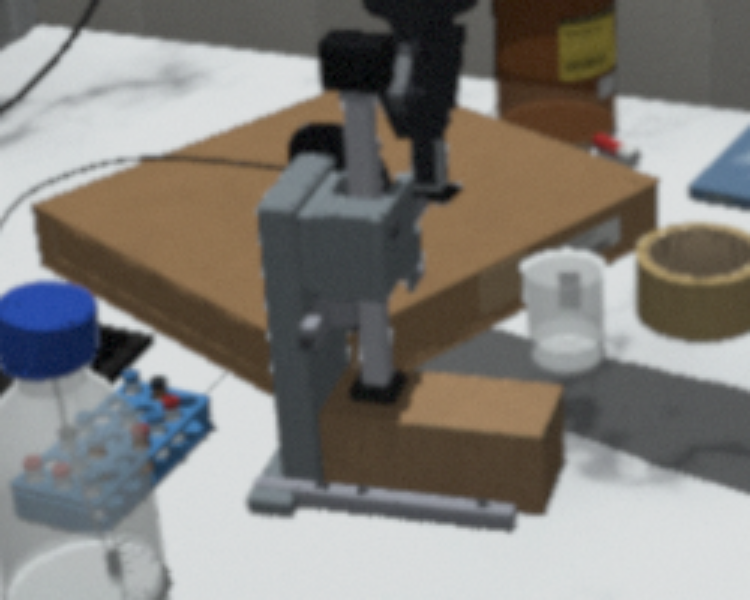

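The pad (378,388) rests on the carton, which stands against the column. I'll ease off the lever, retreat, and check the handle, lever and bystanders.

```bash
python3 - <<'E'
from h import *
arm.line_to(W(0,-.125,.20),velocity=.04); arm.line_to(W(-.03,-.14,.30),velocity=.2); arm.line_to(W(-.18,-.06,.43),velocity=.25); arm.dwell(.5)
d=cams.get_image("wrist"); cv2.imwrite("pics/wrist9.png",d["img"]); P=cloud(d); S=(P-SO)@SR; Z=np.nan_to_num(S[...,2])
def r(n,m,ref=P):
    q=ref[m]; print(n,len(q),np.median(q,0).round(4),(q.min(0)).round(4),q.max(0).round(4)) if len(q) else print(n,0)
near=lambda x,y,R:np.hypot(S[...,0]-x,S[...,1]-y)<R
r("handle",near(0,0,.03)&(Z>.25),S); r("plate",near(0,-.125,.014)&(Z>.1),S)
r("carton",(abs(Z-.058)<.004)&(abs(S[...,1])<.034)&(S[...,0]>-.2)&(S[...,0]<.04),S)
c=lambda x,y,R:np.hypot(P[...,0]-x,P[...,1]-y)<R
r("beaker",c(.561,.198,.05)&(Z>.01)&(Z<.085)); r("tape",c(.549,.08,.06)&(Z>.04)&(Z<.06)); r("timer",c(.437,.043,.05)&(Z>.015)&(Z<.045))
print(arm.state()["time"])
E
```

```text
handle 0
plate 128 [-0.0076 -0.1283  0.1579] [-0.0138 -0.1385  0.1563] [-0.0006 -0.1167  0.1599]
carton 3240 [-0.0603  0.0021  0.0577] [-0.1089 -0.0312  0.0541] [0.029  0.0299 0.0619]
beaker 1800 [0.5703 0.1987 0.0382] [0.5339 0.1706 0.01  ] [0.5884 0.2257 0.0737]
tape 1697 [0.5488 0.0784 0.0467] [0.5016 0.0328 0.04  ] [0.5988 0.1274 0.0505]
timer 2056 [0.4353 0.0447 0.0202] [0.3994 0.0057 0.0151] [0.4734 0.079  0.0355]
45.7833
```

The carton spans stand x -0.109 to +0.029, so it is home. The lever plate is back at 0.158, and the bystanders haven't moved.

```bash
python3 -c "
from h import *
print(finish_job())"
```

```text
the job is handed in; nothing more can be done
None
```

I handed the job in at about 46 s with the carton home, the pad on it, the lever sprung back and the bystanders unmoved; one doubt is that the pad bore on the stop (about 4 mm) only while I pulled, because the pawl then held it one tooth lower, about 5 mm clear, as the next tooth up would have pressed about 7 mm.

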